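# Slide the pot off the mould against the sprung stop and lift out the bracket

### The job

Slide the steel pot sideways off the mould, without lifting or tipping it, along the marked lane until it gently presses in the sprung stop (feel for it: how far its rod sticks out differs every time), and leave it there, centred in the lane and still pressing on the stop. Then lift the cast bracket out of the open cavity and set it down, not dropped, flat on its base in the middle of the shallow metal tray. Leave everything else alone.

Things in the scene. Friction and masses are not known exactly. Their poses are not given: they have to be found in the camera images.
- plate: Fixed dark steel mould plate, 170 (own x) x 420 (y) x 40 mm tall; origin under its centre, top at z = 40. Open cavity 94 (x) x 74 (y), 30 mm deep (floor at z = 10), centred at x 0, y -110, inside a scribed circle: the pot's first place. Pale scribed lines at x = -78 and +78 mark the parking lane, along y from its rounded end (y = -43) to the sprung stop at the +y end.
- pot: Closed round steel pot, flat lid, 130 mm across (lid rim 134), 75 mm tall, 0.55 to 0.95 kg, at first over the cavity. Origin at the centre of its underside. A straight black handle, 20 mm wide, 16 mm thick, sticks out along own -x from 75 to 175 mm off the axis, its middle 50 mm above the underside.
- clamp: Sprung stop: housing 40 (x) x 60 (y) x 52 mm, blue knob on top to 74 mm. Origin under it, on the plate's top; axes as the plate's. A rod at z = 35 points to -y and ends in a black 34 mm nose. The rod is locked at an unreported setting: the nose's face lies at y = -50 to -100 mm. The nose springs back 8 mm (0.7 to 2.4 N), then is solid; the pot's friction on the plate holds it pressed in.
- bracket: Cast aluminium bracket lying in the cavity, hidden under the pot at first: flat base 90 (own x) x 70 (y) x 8 mm, upright web in the middle 56 mm long (x), 16 mm thick (y), from 8 to 28 mm above the underside; 0.22 kg. Origin at the centre of its underside. In the cavity the web's top is 2 mm below the plate's top.
- tray: Fixed shallow open aluminium tray, 150 (own x) x 120 (y) mm outside, walls 4 mm thick and 24 mm tall, floor 4 mm thick, to the left or right of the plate. Origin under its centre. A brown carton, 140 x 110 x 50 mm, stands on the other side.
- torch: Bystander, leave alone: black hand torch, 145 mm long, 38 mm head, lying in front of the plate; origin under its middle
- squeegee: Bystander, leave alone: wood and rubber print squeegee, 200 x 36 x 70 mm, standing on its blade behind the plate; origin under its middle
- jar1: Bystander, leave alone: white ink jar, 70 mm across, 85 mm tall, behind the plate; origin under its middle
- jar2: Bystander, leave alone: white ink jar, 80 mm across, 100 mm tall, behind the plate; origin under its middle
- tape: Bystander, leave alone: roll of tape lying flat, 96 mm across, 30 mm tall; origin under its middle
- spatula: Bystander, leave alone: ink spatula lying flat, long axis = own x
- wrench: Bystander, leave alone: spanner lying flat, long axis = own x
Mind the look-alikes: they are no part of the job. Leave any brown look-alike of the pot alone. What is shaped like the tray but orange is not meant.

How it is judged:
By the outcome, as a careful person would: the job done as asked, in the order asked, and still so for the second after the job is handed in, with the robot touching nothing.
It also fails if it takes over 67 s, if anything falls off the work surface, if the arm or the gripper's body presses on something with over 40 N, if the wrist force passes 120 N, or if a joint passes its speed limit or range.

### The arm

A 6-joint arm with a two-finger parallel gripper is mounted at the origin on the work surface. World frame = base frame: x ahead of the robot, y to its left, z up, the work surface at z = 0. Lengths are in m, angles in degrees, forces in N, time in s.
With the tool pointing down it reaches from about 0.4 to 0.825 m from the base axis. Payload 7 kg.
Tool frame: the origin (TCP) lies at the very end of the fingers, on their centre line; the grasp point (between the pads) lies 19 mm behind it; z points along the fingers, y is the line along which they close (so a half turn about z gives the same grasp; the last joint's range is limited). The gripper opens to 88 mm and grips with 3 to 60 N. Pads are 19 mm wide; open, the fingers measure 130 mm over their backs; the gripper's body (78 mm by 193 mm) begins 47 mm behind the grasp point.
Start: joints at [88.069, 20.546, 0.682, 0, -70.136, -16.507], TCP at [0.213, 0.64, 0.227] pointing down, gripper open.
Joint ranges: [-176.03, 176.03], [-82.01, 121.73], [-58.28, 71.71], [-173.87, 95.51], [-174.79, -0.11], [-173.66, 173.66]. Speed limits (degrees/s): [136.94, 136.94, 172.46, 180, 180, 180].

### API

Orientations are given as [roll, pitch, yaw] about the fixed x, y, z axes, in that order (R = Rz(yaw) Ry(pitch) Rx(roll)).
In Python, from plant import get_state, capture, close_job, regions_of gives the robot as it stands.
- The arm moves only by the tool jog_arm, never from a script. Its argument "moves" is a list of rows, each a list of 3 entries, a list of its own where there are three numbers: the shift along the tool's x, y, z in cm, then the turn about the tool's z in degrees, then the finger opening in cm, from 0 to 8.76. A call has 1 to 12 rows; each row shifts and turns the commanded pose from where the row before left it, along the tool's axes as they then stand; what a row does not reach is not made up. A row lasts 1/8 s, in which the tool goes at most 62.5 mm and 10.7 degrees, less where a joint would pass 70% of its speed; a pose out of reach is approached as far as the arm can. A call is refused whole if a number of a shift passes 6.25 or a number of a turn 10.7, either way. A call with a gripper value outside its range is refused whole. The fingers move at their own pace and stop on an object; "newtons" is the grip in N (left out, the last holds). Time passes only in rows, so rows that do not move let the fingers close. It gives the time, the measured TCP pose, the force, the opening and the grip force at its end, in the units of the state.
- get_state(): the state, without advancing time (a new reading comes with each control period).
- capture(name): name is "side" or "top"; returns a dict with "pixels" (400x640x3 uint8, blue, green, red), "mtx" (3x3 intrinsics, pixels), "k1" (the pictures are not rectified: a ray, as slopes to the right and down, at radius r is drawn at 1 + k1 r^2 times it, then the intrinsics apply), "world_from_camera" (4x4, takes a point from camera to world coordinates). Camera axes: x right, y down, z forward; pixel columns grow to the right and rows downward; lengths in m; the calibration is good to about 2 mm. A picture is of the moment at which its call begins. There is no depth.
- close_job(): hands the job in; it is judged then, once.
Trained networks look in a picture, given as the dict that the camera call returned (one of the last four; its "shot" number tells which), for a name from the list of things; names that differ only in an ending like _2 or _b are one class to them, and where a whole thing is asked for, a point or a joint stands for the part that bears it (a point fixed in the world has none). Each returns a list of dicts, best first, with "confidence" (0 to 1); they miss things now and then, are a little off and sometimes report something else, mostly with a low value. They report only what shows in the picture. A call takes as long as a camera call. They do not tell look-alikes from the thing itself.
- regions_of(picture, thing): "pixels" (400x640 bool, what is visible of it) and "pixel" ([column, row] in pixels, amid what is visible of it).
The state is a dict: "time_s": time; "joints": joint angles; "qd": joint speeds; "joint_torque": joint torques, N m; "tcp_pos": TCP position; "eef_rot": TCP orientation; "contact_force": force on the tool from outside, world axes, zero at the start; "moment": the same for the moment, N m; "gripper_width": finger opening in m; "gripper_force": force on a finger pad.
Only numpy, scipy, OpenCV 4.12 (cv2) and the standard library are available. Lean on these libraries where they do the work, as an engineer would, in place of code of your own. Each camera call takes 0.05 s, during which the arm holds its last target. There are 200 camera calls.

## Working session

There is one attempt and no reset: what is moved stays moved. The work goes in short steps, Python scripts to look and compute and a tool call to move; the robot and the scene stay as the last step left them, time stands still between calls to the robot, and variables do not carry over. Pictures are saved under pics/ and viewed, at most 10 in all, crops included, and the job is handed in when it is done.

Besides the shell and the picture viewer there is one more tool, called after "Request:" as name(argument=value, ...), one argument or row to a line, values as JSON. jog_arm: Moves the arm, as the interface text tells. Its arguments: {"type":"object","properties":{"moves":{"type":"array"},"newtons":{"type":"number"}},"required":["moves"]}

```bash
mkdir -p pics; python3 - <<'E'
from plant import *
import cv2,pickle
for n in("top","side"):
    c=capture(n); cv2.imwrite(f"pics/{n}0.png",c["pixels"]); pickle.dump(c,open(f"{n}0.pkl","wb"))
    print(n,c["mtx"].tolist(),c["k1"],c["world_from_camera"].round(4).tolist())
    for t in("plate","pot","clamp","tray"):
        print(t,[(round(float(r["confidence"]),2),[int(v) for v in r["pixel"]],int(r["pixels"].sum())) for r in regions_of(c,t)])
s=get_state();print(s)
E
```

```text
top [[497.632296705077, 0.0, 316.42085864459204], [0.0, 497.632296705077, 203.22484393061268], [0.0, 0.0, 1.0]] -0.09864718205769903 [[0.0239, -0.9825, 0.1847, 0.2231], [-0.9996, -0.0213, 0.0161, -0.1538], [-0.0119, -0.185, -0.9827, 1.5563], [0.0, 0.0, 0.0, 1.0]]
plate [(0.97, [260, 180], 5833)]
pot [(0.93, [317, 178], 1857), (0.9, [494, 260], 1985)]
clamp [(0.57, [218, 170], 474)]
tray [(0.84, [410, 304], 2058), (0.74, [396, 231], 1848)]
side [[501.7946061179169, 0.0, 326.1726829662256], [0.0, 501.7946061179169, 196.03730040327386], [0.0, 0.0, 1.0]] -0.023626424024693053 [[0.786, -0.3584, 0.5037, -0.2966], [-0.6181, -0.4441, 0.6486, -1.1767], [-0.0088, -0.8211, -0.5707, 0.9813], [0.0, 0.0, 0.0, 1.0]]
plate []
pot [(0.95, [409, 332], 3261), (0.72, [337, 186], 1638), (0.68, [302, 135], 354)]
clamp [(0.73, [291, 148], 379)]
tray [(0.77, [355, 259], 1846), (0.72, [302, 300], 2401)]
{'time_s': 0.5, 'joints': array([ 8.80688198e+01,  2.05471237e+01,  6.80202472e-01,  2.37687055e-04,
       -7.01366318e+01, -1.65064039e+01]), 'qd': array([ 0.04645473,  0.02155834,  0.0220468 , -0.0526382 ,  0.07772675,
        0.02137506]), 'joint_torque': array([ 4.77960511e-04, -5.81799281e+01,  2.93067884e+01,  6.99706972e+00,
        1.19067886e-02, -4.09225720e-05]), 'tcp_pos': array([0.21350034, 0.6403025 , 0.22654   ]), 'eef_rot': array([ 1.79996657e+02, -1.22382346e-03, -1.84375033e+01]), 'contact_force': array([ 0.5813866 , -0.18178815,  0.11658607]), 'moment': array([ 0.01288163,  0.01951781, -0.0241145 ]), 'gripper_force': 0.0, 'gripper_width': 0.08749396938293022}
```

View pics/top0.png

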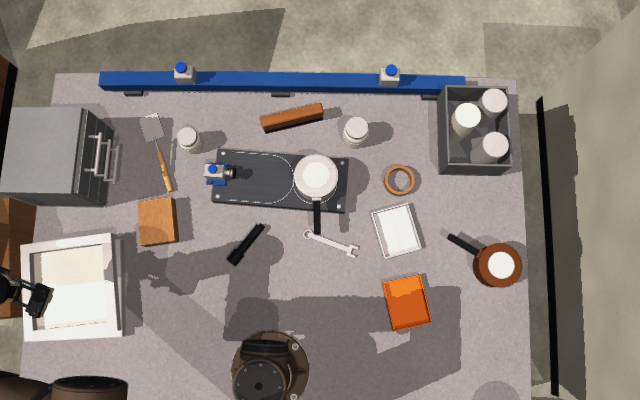

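View pics/side0.png

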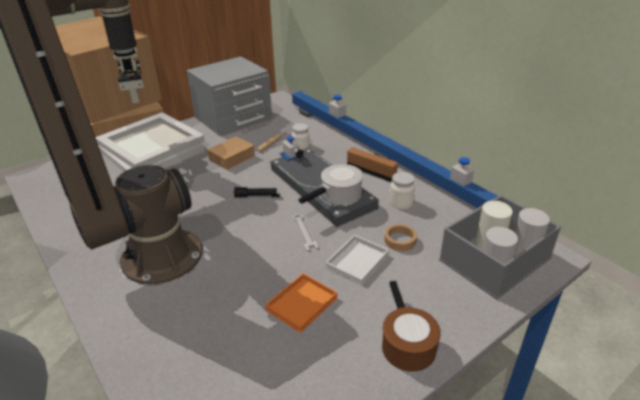

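```bash
cat >h.py <<'E'
import numpy as np,cv2,pickle
def proj(c,P):
    W=np.linalg.inv(c["world_from_camera"]);p=np.atleast_2d(P)@W[:3,:3].T+W[:3,3]
    s=p[:,:2]/p[:,2:];s=s*(1+c["k1"]*(s**2).sum(1,keepdims=True))
    return s@c["mtx"][:2,:2].T+c["mtx"][:2,2]
def unproj(c,px,z):
    d=(np.atleast_2d(px).astype(float)-c["mtx"][:2,2])/c["mtx"][0,0];s=d.copy()
    for _ in range(8): s=d/(1+c["k1"]*(s**2).sum(1,keepdims=True))
    T=c["world_from_camera"];r=np.c_[s,np.ones(len(s))]@T[:3,:3].T
    return (T[:3,3]+r*((z-T[2,3])/r[:,2:]))[:,:2]
def ortho(c,z,cx,cy,w,h,mm=1.0): # image right = -y, up = +x
    u,v=np.meshgrid(np.arange(w),np.arange(h))
    P=np.c_[(cx-(v.ravel()-h/2)*mm/1e3),(cy-(u.ravel()-w/2)*mm/1e3),np.full(w*h,z)]
    m=proj(c,P).astype(np.float32).reshape(h,w,2)
    return cv2.remap(c["pixels"],m,None,cv2.INTER_CUBIC)
def opx(P,cx,cy,w,h,mm=1.0):
    P=np.atleast_2d(P);return np.c_[w/2-(P[:,1]-cy)*1e3/mm,h/2-(P[:,0]-cx)*1e3/mm]
def pose(x,y,yaw,L): # local->world
    a=np.radians(yaw);R=np.array([[np.cos(a),-np.sin(a)],[np.sin(a),np.cos(a)]]);return np.atleast_2d(L)@R.T+[x,y]
E
python3 - <<'E'
from plant import *
from h import *
for n in("top","side"):
    c=capture(n);pickle.dump(c,open(f"{n}0.pkl","wb"))
    for t,z in(("plate",.04),("pot",.115),("tray",.024)):
        for r in regions_of(c,t)[:2]:
            if t=="pot" : print(n,t,r["confidence"],unproj(c,[r["pixel"]],z).round(4).tolist());continue
            m=r["pixels"].astype(np.uint8);k=max(cv2.findContours(m,0,1)[0],key=cv2.contourArea)[:,0]
            b=cv2.minAreaRect((unproj(c,k,z)*1e3).astype(np.float32));print(n,t,r["confidence"],b)
c=pickle.load(open("top0.pkl","rb"))
P=unproj(c,[[280,180]],.04)[0];print(P)
im=ortho(c,.04,.56,-.14,800,500,.7);cv2.imwrite("pics/o1.png",im)
E
```

```text
top plate 0.67 ((582.7785034179688, 53.93684387207031), (349.99560546875, 177.3788299560547), 86.4458236694336)
top pot 0.85 [[0.3247, -0.6534]]
top pot 0.71 [[0.5713, -0.1255]]
top tray 0.61 ((429.4764709472656, -377.5772399902344), (153.04293823242188, 125.44502258300781), 16.915895462036133)
top tray 0.58 ((211.361328125, -406.764404296875), (155.50653076171875, 127.26181030273438), 13.89732551574707)
side plate 0.78 ((578.588623046875, 127.16820526123047), (375.3479919433594, 198.90086364746094), 87.29598999023438)
side pot 0.96 [[0.5211, -0.1837]]
side pot 0.79 [[0.2804, -0.7219]]
side tray 0.61 ((208.59617614746094, -417.46728515625), (168.0521697998047, 132.92344665527344), 14.197772026062012)
side tray 0.58 ((426.7257995605469, -386.985107421875), (171.84207153320312, 129.17677307128906), 16.38996696472168)
[ 0.57966575 -0.0129813 ]
```

View pics/o1.png

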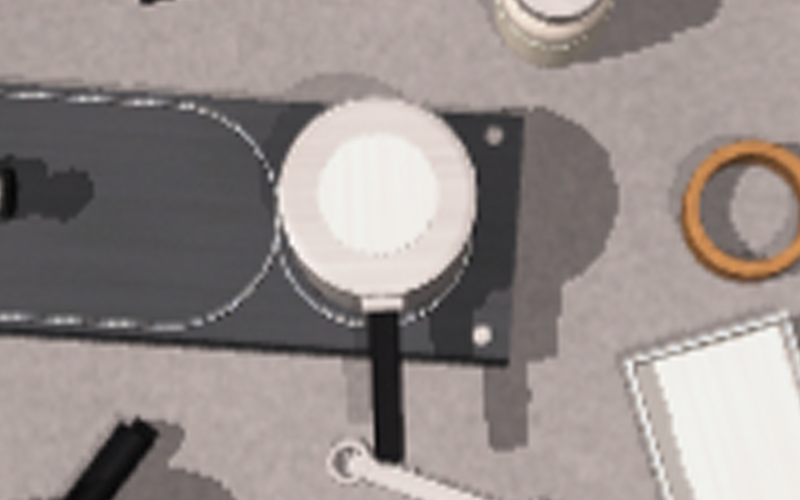

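```bash
python3 - <<'E'
from h import *
from scipy.optimize import minimize
c=pickle.load(open("top0.pkl","rb"))
# lid circle fit: radial gradient at z=.115
g=cv2.cvtColor(c["pixels"],cv2.COLOR_BGR2GRAY).astype(np.float32)
def samp(P): 
    m=proj(c,P).astype(np.float32)[None];return cv2.remap(g,m,None,cv2.INTER_LINEAR)[0]
t=np.radians(np.arange(-80,260,2)+0)
t=t[np.abs(np.cos(t)+1)>.08]
def cost(q,z=.115):
    f=lambda r:samp(np.c_[q[0]+r*np.cos(t),q[1]+r*np.sin(t),np.full(len(t),z)])
    return -np.abs(np.clip(f(.064),0,255)-f(.070)).mean()
b=min(((cost((x,y)),x,y) for x in np.arange(.555,.59,.001) for y in np.arange(-.14,-.11,.001)));print("lid",b)
# handle centreline at z=.098
for x in np.arange(b[1]-.165,b[1]-.085,.01):
    ys=np.arange(b[2]-.05,b[2]+.04,.0005);v=samp(np.c_[np.full(len(ys),x),ys,np.full(len(ys),.098)])
    k=ys[v<55];print(round(x,4),k.min().round(4),k.max().round(4),k.mean().round(4))
# plate rect fit
def pc(q):
    s=0
    for a,bb,nx,ny in [((-.085,-.2),(-.085,.2),-1,0),((-.08,-.21),(.08,-.21),0,-1),((.085,-.2),(.085,.2),1,0),((-.08,.21),(.08,.21),0,1)]:
        L=np.linspace(a,bb,80);f=lambda d:samp(np.c_[pose(*q,L+np.array([nx,ny])*d),np.full(80,.04)])
        s+=np.clip(f(.003)-f(-.003),-20,80).mean()
    return -s
best=min(((pc((x,y,w)),x,y,w) for x in np.arange(.57,.592,.001) for y in np.arange(-.022,.002,.001) for w in np.arange(-4.5,-2,.25)));print("plate",best)
q=best[1:]
def tc(p,z=.024):
    s=0
    for d0,w in((0,1),):
      for a,bb,nx,ny in [((-.075,-.05),(-.075,.05),-1,0),((-.065,-.06),(.065,-.06),0,-1),((.075,-.05),(.075,.05),1,0),((-.065,.06),(.065,.06),0,1)]:
        L=np.linspace(a,bb,60);f=lambda d:samp(np.c_[pose(*p,L+np.array([nx,ny])*d),np.full(60,z)])
        s+=(f(-.002)-f(.002)).clip(-40,80).mean()
    return -s
tb=min(((tc((x,y,w)),x,y,w) for x in np.arange(.42,.44,.001) for y in np.arange(-.39,-.365,.001) for w in np.arange(10,22,.5)));print("tray",tb)
im=ortho(c,.04,.56,-.11,800,560,.75);A=(.56,-.11,800,560,.75)
def poly(L,z,col):
    # draw at height z by projecting into camera then to z=.04 plane
    w=unproj(c,proj(c,np.c_[L,np.full(len(L),z)]),.04);cv2.polylines(im,[(opx(w,*A)*8).astype(int)],True,col,1,cv2.LINE_AA,3)
rc=lambda a,b:np.array([[-a,-b],[a,-b],[a,b],[-a,b]])
poly(pose(*q,rc(.085,.21)),.04,(0,255,0));poly(pose(*q,rc(.047,.037)+[0,-.11]),.04,(0,255,0))
poly(pose(*tb[1:],rc(.075,.06)),.024,(0,0,255))
th=np.linspace(0,6.28,60);poly(np.c_[b[1]+.067*np.cos(th),b[2]+.067*np.sin(th)],.115,(255,0,255))
for d in(.078,-.078): poly(pose(*q,[[d,-.043],[d,.2]]),.04,(0,255,255))
cv2.imwrite("pics/o2.png",im)
E
```

```text
lid (np.float32(-105.89305), np.float64(0.5790000000000001), np.float64(-0.125))
0.414 -0.141 -0.124 -0.1325
0.424 -0.1415 -0.124 -0.1327
0.434 -0.141 -0.1235 -0.1322
0.444 -0.1395 -0.123 -0.1312
0.454 -0.1395 -0.1225 -0.131
0.464 -0.1395 -0.1225 -0.131
0.474 -0.175 -0.121 -0.1479
0.484 -0.175 -0.1185 -0.1427
0.494 -0.175 -0.118 -0.1441
plate (np.float32(-157.47446), np.float64(0.574), np.float64(-0.010999999999999989), np.float64(-3.5))
tray (np.float32(-221.27518), np.float64(0.432), np.float64(-0.377), np.float64(16.5))
```

View pics/o2.png

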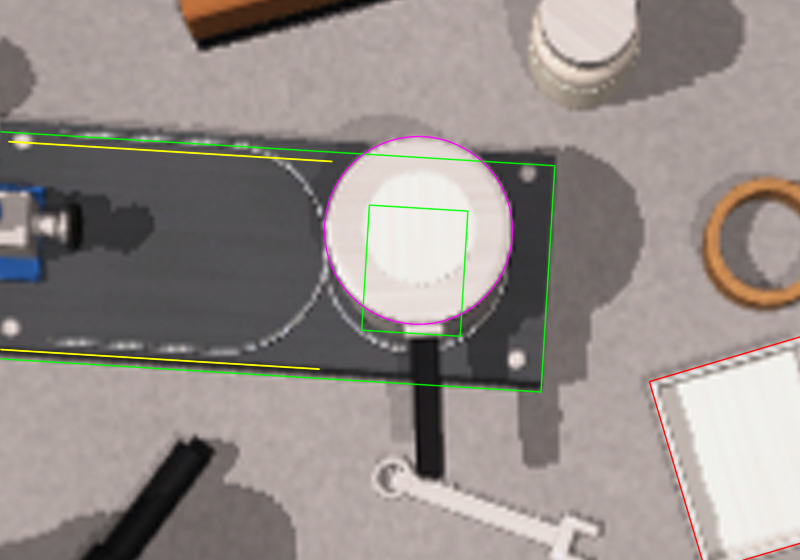

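```bash
python3 - <<'E'
from h import *
from scipy.ndimage import gaussian_filter1d
for n in("top","side"):
    c=pickle.load(open(n+"0.pkl","rb"));g=cv2.cvtColor(c["pixels"],cv2.COLOR_BGR2GRAY).astype(np.float32)
    def samp(P): return cv2.remap(g,proj(c,P).astype(np.float32)[None],None,cv2.INTER_LINEAR)[0]
    ys=np.linspace(-.04,.12,160)
    def lc(x,w):
        s=0
        for d in(.078,-.078):
            f=lambda e:samp(np.c_[pose(x,-.011,w,np.c_[np.full(160,d+e),ys]),np.full(160,.04)])
            s+=(f(0)-.5*f(.005)-.5*f(-.005)).clip(-20,60).mean()
        return -s
    print(n,"plate",sorted((lc(x,w),round(x,4),w) for x in np.arange(.57,.592,.0005) for w in np.arange(-4.5,-2.4,.25))[:4])
    t=np.radians(np.arange(0,360,2))
    def cost(q):
        f=lambda r:samp(np.c_[q[0]+r*np.cos(t),q[1]+r*np.sin(t),np.full(len(t),.115)])
        return -(f(.064)-f(.070)).clip(0,60).mean()
    print("pot",sorted((cost((x,y)),x.round(4),y.round(4)) for x in np.arange(.555,.595,.001) for y in np.arange(-.15,-.10,.001))[:4])
    # short edge y of plate, given x
    L=np.linspace(-.08,.08,80)
    for s in(-1,1):
        v=[(-(samp(np.c_[pose(.581,y,-3.5,np.c_[L,np.full(80,s*.213)]),np.full(80,.04)])-samp(np.c_[pose(.581,y,-3.5,np.c_[L,np.full(80,s*.207)]),np.full(80,.04)])).mean(),y.round(4)) for y in np.arange(-.025,.01,.001)]
        print("edge",s,sorted(v)[:3])
    def tc(p,z=.024):
        s=0
        for a,bb,nx,ny in [((-.075,-.05),(-.075,.05),-1,0),((-.065,-.06),(.065,-.06),0,-1),((.075,-.05),(.075,.05),1,0),((-.065,.06),(.065,.06),0,1)]:
            M=np.linspace(a,bb,60);f=lambda d:samp(np.c_[pose(*p,M+np.array([nx,ny])*d),np.full(60,z)])
            s+=(f(-.002)-f(.002)).clip(-40,80).mean()
        return -s
    print("tray",sorted((tc((x,y,w)),x.round(4),y.round(4),w) for x in np.arange(.415,.445,.001) for y in np.arange(-.395,-.36,.001) for w in np.arange(14,19,.5))[:3])
    # nose: profile along plate centreline at z=.075 and plate-edge
c=pickle.load(open("top0.pkl","rb"));im=ortho(c,.085,.585,.1,700,300,.4);s=pickle.load(open("side0.pkl","rb"));im2=ortho(s,.085,.585,.1,700,300,.4)
cv2.imwrite("pics/o3.png",np.vstack([im,im2]))
E
```

```text
top plate [(np.float32(-51.124653), np.float64(0.5805), np.float64(-4.5)), (np.float32(-50.774723), np.float64(0.581), np.float64(-4.25)), (np.float32(-50.63143), np.float64(0.581), np.float64(-4.5)), (np.float32(-50.409058), np.float64(0.581), np.float64(-4.0))]
pot [(np.float32(-55.26791), np.float64(0.578), np.float64(-0.125)), (np.float32(-55.09254), np.float64(0.578), np.float64(-0.126)), (np.float32(-54.817726), np.float64(0.579), np.float64(-0.125)), (np.float32(-54.485497), np.float64(0.577), np.float64(-0.126))]
edge -1 [(np.float32(-40.403576), np.float64(-0.012)), (np.float32(-39.313133), np.float64(-0.011)), (np.float32(-36.747658), np.float64(-0.013))]
edge 1 [(np.float32(-34.396534), np.float64(-0.011)), (np.float32(-33.758606), np.float64(-0.012)), (np.float32(-31.348755), np.float64(-0.01))]
tray [(np.float32(-221.27518), np.float64(0.432), np.float64(-0.377), np.float64(16.5)), (np.float32(-220.20473), np.float64(0.432), np.float64(-0.377), np.float64(17.0)), (np.float32(-216.11227), np.float64(0.432), np.float64(-0.377), np.float64(16.0))]
side plate [(np.float32(-8
[... 342 characters left out ...]
0.581), np.float64(-0.127)), (np.float32(-33.683907), np.float64(0.58), np.float64(-0.128)), (np.float32(-33.54108), np.float64(0.58), np.float64(-0.129))]
edge -1 [(np.float32(-2.2027588), np.float64(-0.025)), (np.float32(-1.7605957), np.float64(-0.024)), (np.float32(-1.1161377), np.float64(-0.023))]
edge 1 [(np.float32(-13.273242), np.float64(-0.011)), (np.float32(-13.146032), np.float64(-0.01)), (np.float32(-13.115906), np.float64(-0.012))]
tray [(np.float32(-56.59331), np.float64(0.434), np.float64(-0.377), np.float64(16.5)), (np.float32(-56.58716), np.float64(0.434), np.float64(-0.377), np.float64(17.0)), (np.float32(-56.084373), np.float64(0.434), np.float64(-0.377), np.float64(16.0))]
```

View pics/o3.png

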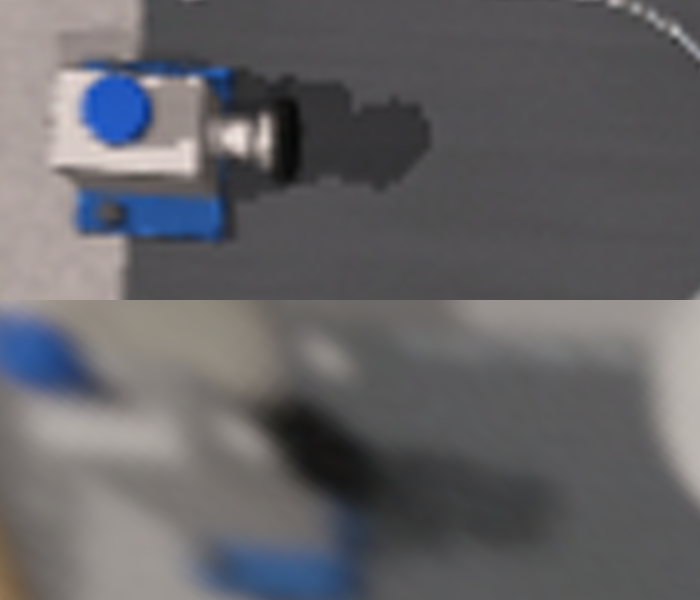

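Request:
jog_arm(
  moves=[
    [[0, 0, 0], -10.4, 8.76],
    [[0, 0, 0], -10.4, 8.76],
    [[2.4, 4.9, 0], 0, 8.76],
    [[2.4, 4.9, 0], 0, 8.76],
    [[2.4, 4.9, 0], 0, 8.76],
    [[2.4, 4.9, 0], 0, 8.76],
    [[2.4, 4.9, 0], 0, 8.76],
    [[2.4, 4.9, 0], 0, 8.76],
    [[2.4, 4.9, 0], 0, 8.76],
    [[2.4, 4.9, 0], 0, 8.76],
    [[0.6, 4.9, 0], 0, 8.76],
    [[0.6, 4.9, 0], 0, 8.76],
  ],
)

```text
time_s: 2.4
tcp_pos: [0.4377, 0.1575, 0.2268]
eef_rot: [-180.0, -0.0, 2.4]
contact_force: [0.1, -0.6, 0.4]
gripper_width: 0.0878
gripper_force: 0.0
```

Request:
jog_arm(
  moves=[
    [[0.6, 4.9, 0], 0, 8.76],
    [[0.6, 4.9, 0], 0, 8.76],
    [[0.6, 4.9, 0], 0, 8.76],
    [[0.6, 4.9, 0], 0, 8.76],
    [[0, 0, 0], 0, 8.76],
    [[0, 0, 0], 0, 8.76],
    [[0, 0, 0], 0, 8.76],
  ],
)

```text
time_s: 3.28
tcp_pos: [0.4696, -0.0349, 0.2267]
eef_rot: [-180.0, -0.0, 2.4]
contact_force: [-0.0, 0.1, -0.3]
gripper_width: 0.0872
gripper_force: 0.0
```

Request:
jog_arm(
  moves=[
    [[0.38, 3.2, 0], 0, 8.76],
    [[0.38, 3.2, 0], 0, 8.76],
    [[0.38, 3.2, 0], 0, 8.76],
    [[0, 0, 4], 0, 8.76],
    [[0, 0, 4], 0, 8.76],
    [[0, 0, 4], 0, 8.76],
    [[0, 0, 0], 0, 8.76],
  ],
  newtons=30,
)

```text
time_s: 4.15
tcp_pos: [0.483, -0.1303, 0.1043]
eef_rot: [180.0, 0.3, 2.4]
contact_force: [-0.1, 0.6, 0.5]
gripper_width: 0.0879
gripper_force: 0.0
```

```bash
python3 - <<'E'
from plant import *
from h import *
s=get_state();print(s["tcp_pos"],s["eef_rot"])
a=capture("top");b=capture("side")
cv2.imwrite("pics/g1.png",np.hstack([cv2.resize(a["pixels"][110:270,220:380],(400,400)),cv2.resize(b["pixels"][110:270,250:410],(400,400))]))
E
```

```text
[ 0.48295834 -0.13027923  0.10432398] [179.99450912   0.33921472   2.44148724]
```

View pics/g1.png

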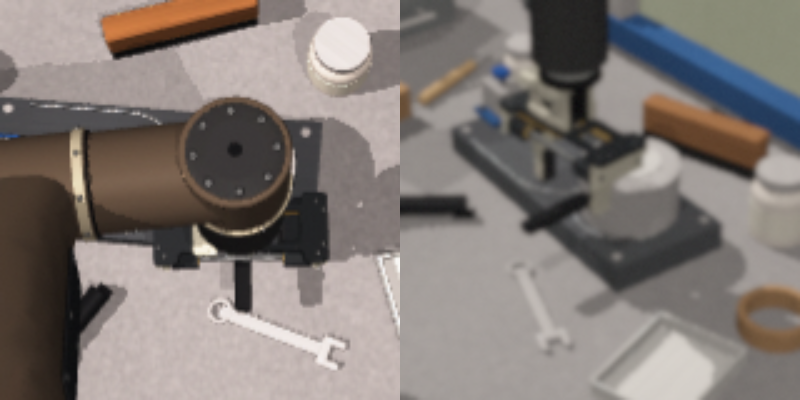

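Request:
jog_arm(
  moves=[
    [[0, 0, 1.7], 0, 8.76],
    [[0, 0, 1.6], 0, 8.76],
    [[0, 0, 0], 0, 8.76],
    [[0, 0, 0], 0, 4],
    [[0, 0, 0], 0, 3],
    [[0, 0, 0], 0, 2.4],
    [[0, 0, 0], 0, 2.4],
    [[0, 0, 0], 0, 1.5],
    [[0, 0, 0], 0, 1.5],
    [[0, 0, 0], 0, 1.5],
    [[0, 0, 0], 0, 1.5],
  ],
)

```text
time_s: 5.62
tcp_pos: [0.4849, -0.1311, 0.0735]
eef_rot: [180.0, 0.0, 2.4]
contact_force: [0.6, 0.1, -0.6]
gripper_width: 0.0196
gripper_force: 30.0
```

Request:
jog_arm(
  moves=[
    [[0.02, -0.2, 0], 0, 1.5],
    [[0.05, -0.6, 0], 0, 1.5],
    [[0.07, -0.8, 0], 0, 1.5],
    [[0.07, -0.8, 0], 0, 1.5],
    [[0.07, -0.8, 0], 0, 1.5],
    [[0.07, -0.8, 0], 0, 1.5],
    [[0.07, -0.8, 0], 0, 1.5],
    [[0.07, -0.8, 0], 0, 1.5],
    [[0.07, -0.8, 0], 0, 1.5],
    [[0.07, -0.8, 0], 0, 1.5],
    [[0.07, -0.8, 0], 0, 1.5],
    [[0.07, -0.8, 0], 0, 1.5],
  ],
)

```text
time_s: 7.12
tcp_pos: [0.4889, -0.0424, 0.0735]
eef_rot: [-180.0, 0.0, 2.4]
contact_force: [-0.1, -3.3, -1.6]
gripper_width: 0.0199
gripper_force: 30.1
```

Request:
jog_arm(
  moves=[
    [[0.07, -0.8, 0], 0, 1.5],
    [[0.07, -0.8, 0], 0, 1.5],
    [[0.07, -0.8, 0], 0, 1.5],
    [[0.07, -0.8, 0], 0, 1.5],
    [[0.07, -0.8, 0], 0, 1.5],
    [[0.07, -0.8, 0], 0, 1.5],
    [[0.07, -0.8, 0], 0, 1.5],
    [[0.05, -0.6, 0], 0, 1.5],
    [[0.03, -0.4, 0], 0, 1.5],
    [[0, 0, 0], 0, 1.5],
  ],
)

```text
time_s: 8.38
tcp_pos: [0.4921, 0.0237, 0.0736]
eef_rot: [-180.0, -0.0, 2.4]
contact_force: [-0.5, -0.8, -1.9]
gripper_width: 0.0197
gripper_force: 30.0
```

```bash
python3 - <<'E'
from plant import *
from h import *
s=get_state();print(s["tcp_pos"],s["eef_rot"],s["contact_force"],s["moment"])
a=capture("top");b=capture("side");pickle.dump((a,b),open("c2.pkl","wb"))
cv2.imwrite("pics/g2.png",np.hstack([cv2.resize(a["pixels"][110:270,190:350],(400,400),interpolation=2),cv2.resize(b["pixels"][90:250,230:390],(400,400),interpolation=2)]))
E
```

```text
[0.49212231 0.02370504 0.07358145] [-1.79984400e+02 -1.96381098e-02  2.39409760e+00] [-0.50846346 -0.75080872 -1.86629619] [-0.36083563 -0.02678114 -0.19053895]
```

View pics/g2.png

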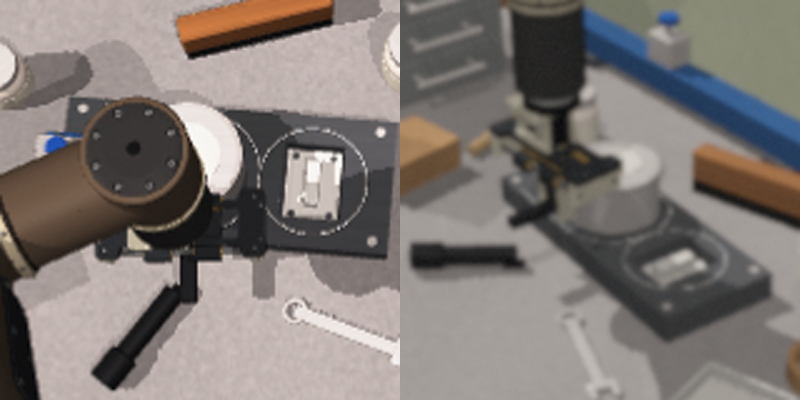

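Request:
jog_arm(
  moves=[
    [[0.01, -0.1, 0], 0, 1.5],
    [[0.015, -0.2, 0], 0, 1.5],
    [[0.015, -0.2, 0], 0, 1.5],
    [[0.015, -0.2, 0], 0, 1.5],
    [[0.015, -0.2, 0], 0, 1.5],
    [[0.015, -0.2, 0], 0, 1.5],
    [[0.015, -0.2, 0], 0, 1.5],
    [[0.015, -0.2, 0], 0, 1.5],
  ],
)

```text
time_s: 9.48
tcp_pos: [0.4925, 0.0385, 0.0736]
eef_rot: [-180.0, -0.0, 2.4]
contact_force: [-0.2, -2.2, -2.4]
gripper_width: 0.0197
gripper_force: 30.1
```

Request:
jog_arm(
  moves=[
    [[0.01, -0.15, 0], 0, 1.5],
    [[0.01, -0.15, 0], 0, 1.5],
  ],
)

```text
time_s: 9.72
tcp_pos: [0.4926, 0.0414, 0.0736]
eef_rot: [180.0, 0.0, 2.4]
contact_force: [0.1, -2.9, -2.6]
gripper_width: 0.0195
gripper_force: 30.1
```

Request:
jog_arm(
  moves=[
    [[0.01, -0.15, 0], 0, 1.5],
  ],
)

```text
time_s: 9.85
tcp_pos: [0.4926, 0.0429, 0.0736]
eef_rot: [-180.0, -0.0, 2.4]
contact_force: [0.8, -4.0, -1.7]
gripper_width: 0.0196
gripper_force: 30.1
```

Request:
jog_arm(
  moves=[
    [[0.01, -0.15, 0], 0, 1.5],
  ],
)

```text
time_s: 9.98
tcp_pos: [0.4927, 0.0444, 0.0736]
eef_rot: [-180.0, -0.0, 2.4]
contact_force: [0.0, -2.2, -1.7]
gripper_width: 0.0199
gripper_force: 30.1
```

Request:
jog_arm(
  moves=[
    [[0.01, -0.15, 0], 0, 1.5],
  ],
)

```text
time_s: 10.1
tcp_pos: [0.4927, 0.0459, 0.0736]
eef_rot: [180.0, 0.0, 2.4]
contact_force: [-0.2, -2.7, -1.9]
gripper_width: 0.0196
gripper_force: 30.1
```

```bash
cat >s.py <<'E'
from plant import *
s=get_state();print(s["time_s"],s["tcp_pos"].round(4),s["contact_force"].round(2),s["moment"].round(3),s["joint_torque"].round(2))
E
python3 s.py
```

```text
10.1 [0.4927 0.0459 0.0736] [-0.2  -2.68 -1.86] [-0.973  0.058 -0.365] [  1.51 -41.24  23.36   5.28   0.59   0.4 ]
```

Request:
jog_arm(
  moves=[
    [[0.01, -0.15, 0], 0, 1.5],
  ],
)

```text
time_s: 10.22
tcp_pos: [0.4927, 0.0474, 0.0736]
eef_rot: [-180.0, 0.0, 2.4]
contact_force: [-0.1, -2.5, -1.9]
gripper_width: 0.0198
gripper_force: 30.1
```

```bash
python3 s.py
```

```text
10.225 [0.4927 0.0474 0.0736] [-0.06 -2.5  -1.92] [-1.004  0.01  -0.355] [  1.51 -41.27  23.37   5.29   0.6    0.4 ]
```

Request:
jog_arm(
  moves=[
    [[0.01, -0.15, 0], 0, 1.5],
  ],
)

```text
time_s: 10.35
tcp_pos: [0.4928, 0.0489, 0.0736]
eef_rot: [180.0, 0.0, 2.4]
contact_force: [0.2, -1.7, -3.0]
gripper_width: 0.0199
gripper_force: 30.1
```

```bash
python3 s.py
```

```text
10.35 [0.4928 0.0489 0.0736] [ 0.17 -1.67 -2.99] [-0.991  0.053 -0.428] [  1.51 -41.29  23.38   5.29   0.6    0.4 ]
```

Request:
jog_arm(
  moves=[
    [[0.01, -0.15, 0], 0, 1.5],
  ],
)

```text
time_s: 10.48
tcp_pos: [0.4928, 0.0504, 0.0736]
eef_rot: [-180.0, 0.0, 2.4]
contact_force: [0.7, -2.2, -1.9]
gripper_width: 0.0198
gripper_force: 30.1
```

```bash
python3 s.py
```

```text
10.475 [0.4928 0.0504 0.0736] [ 0.73 -2.19 -1.89] [-1.018  0.077 -0.389] [  1.51 -41.32  23.38   5.29   0.6    0.4 ]
```

Request:
jog_arm(
  moves=[
    [[0.01, -0.15, 0], 0, 1.5],
  ],
)

```text
time_s: 10.6
tcp_pos: [0.4928, 0.0519, 0.0736]
eef_rot: [-180.0, -0.0, 2.4]
contact_force: [0.2, -2.7, -3.0]
gripper_width: 0.0198
gripper_force: 30.1
```

```bash
python3 s.py
```

```text
10.6 [0.4928 0.0519 0.0736] [ 0.15 -2.74 -3.  ] [-1.013  0.029 -0.372] [  1.51 -41.35  23.39   5.29   0.6    0.4 ]
```

Request:
jog_arm(
  moves=[
    [[0.01, -0.15, 0], 0, 1.5],
  ],
)

```text
time_s: 10.72
tcp_pos: [0.4929, 0.0534, 0.0736]
eef_rot: [-180.0, -0.0, 2.4]
contact_force: [0.2, -2.2, -2.0]
gripper_width: 0.0198
gripper_force: 30.1
```

```bash
python3 s.py
```

```text
10.725 [0.4929 0.0534 0.0736] [ 0.21 -2.24 -1.95] [-1.032 -0.023 -0.325] [  1.51 -41.37  23.4    5.3    0.6    0.4 ]
```

Request:
jog_arm(
  moves=[
    [[0.01, -0.15, 0], 0, 1.5],
  ],
)

```text
time_s: 10.85
tcp_pos: [0.4929, 0.0549, 0.0736]
eef_rot: [180.0, 0.0, 2.4]
contact_force: [0.4, -2.4, -1.5]
gripper_width: 0.0196
gripper_force: 30.1
```

```bash
python3 s.py
```

```text
10.85 [0.4929 0.0549 0.0736] [ 0.45 -2.41 -1.51] [-1.007  0.073 -0.377] [  1.51 -41.4   23.41   5.3    0.61   0.4 ]
```

Request:
jog_arm(
  moves=[
    [[0.01, -0.15, 0], 0, 1.5],
  ],
)

```text
time_s: 10.98
tcp_pos: [0.4928, 0.0563, 0.0735]
eef_rot: [180.0, 0.0, 2.4]
contact_force: [0.9, -3.9, -1.9]
gripper_width: 0.0199
gripper_force: 30.1
```

```bash
python3 s.py
```

```text
10.975 [0.4928 0.0563 0.0735] [ 0.93 -3.85 -1.85] [-1.355  0.053 -0.42 ] [  2.13 -41.33  23.72   5.17   0.81   0.48]
```

Request:
jog_arm(
  moves=[
    [[0.01, -0.12, 0], 0, 1.5],
  ],
)

```text
time_s: 11.1
tcp_pos: [0.4929, 0.0575, 0.0735]
eef_rot: [180.0, 0.0, 2.4]
contact_force: [-0.8, -3.8, -1.9]
gripper_width: 0.0198
gripper_force: 30.1
```

```bash
python3 s.py
```

```text
11.1 [0.4929 0.0575 0.0735] [-0.76 -3.77 -1.88] [-1.478  0.081 -0.427] [  2.31 -41.32  23.81   5.16   0.87   0.49]
```

Request:
jog_arm(
  moves=[
    [[0.01, -0.12, 0], 0, 1.5],
  ],
)

```text
time_s: 11.22
tcp_pos: [0.4929, 0.0587, 0.0735]
eef_rot: [180.0, 0.0, 2.4]
contact_force: [0.7, -3.8, -2.9]
gripper_width: 0.0195
gripper_force: 30.1
```

```bash
python3 s.py
```

```text
11.225 [0.4929 0.0587 0.0735] [ 0.69 -3.81 -2.88] [-1.582  0.125 -0.458] [  2.45 -41.33  23.93   5.14   0.95   0.51]
```

Request:
jog_arm(
  moves=[
    [[0.01, -0.12, 0], 0, 1.5],
  ],
)

```text
time_s: 11.35
tcp_pos: [0.493, 0.0599, 0.0735]
eef_rot: [180.0, 0.0, 2.4]
contact_force: [-0.5, -5.4, -0.8]
gripper_width: 0.0194
gripper_force: 30.1
```

```bash
python3 - <<'E'
exec(open("s.py").read())
from h import *
a=capture("top");b=capture("side");pickle.dump((a,b),open("c3.pkl","wb"))
for n,c in(("top",a),("side",b)):
    g=cv2.cvtColor(c["pixels"],cv2.COLOR_BGR2GRAY).astype(np.float32)
    def samp(P): return cv2.remap(g,proj(c,P).astype(np.float32)[None],None,cv2.INTER_LINEAR)[0]
    t=np.radians(np.arange(-100,100,2) if n=="side" else np.arange(-90,30,2))
    def cost(q):
        f=lambda r:samp(np.c_[q[0]+r*np.cos(t),q[1]+r*np.sin(t),np.full(len(t),.115)])
        return -(f(.064)-f(.070)).clip(0,60).mean()
    print(n,sorted((cost((x,y)),x.round(4),y.round(4)) for x in np.arange(.57,.605,.001) for y in np.arange(.04,.085,.001))[:4])
cv2.imwrite("pics/g3.png",np.hstack([ortho(a,.115,.587,.06,400,500,.5),ortho(b,.115,.587,.06,400,500,.5)]))
E
```

```text
11.35 [0.493  0.0599 0.0735] [-0.48 -5.36 -0.75] [-1.692  0.172 -0.447] [  2.61 -41.34  24.06   5.12   1.03   0.53]
top [(np.float32(-59.850048), np.float64(0.586), np.float64(0.062)), (np.float32(-59.787174), np.float64(0.586), np.float64(0.063)), (np.float32(-59.77863), np.float64(0.586), np.float64(0.061)), (np.float32(-59.425797), np.float64(0.586), np.float64(0.064))]
side [(np.float32(-16.068926), np.float64(0.585), np.float64(0.059)), (np.float32(-16.032324), np.float64(0.586), np.float64(0.059)), (np.float32(-15.962617), np.float64(0.586), np.float64(0.06)), (np.float32(-15.892774), np.float64(0.585), np.float64(0.058))]
```

View pics/g3.png

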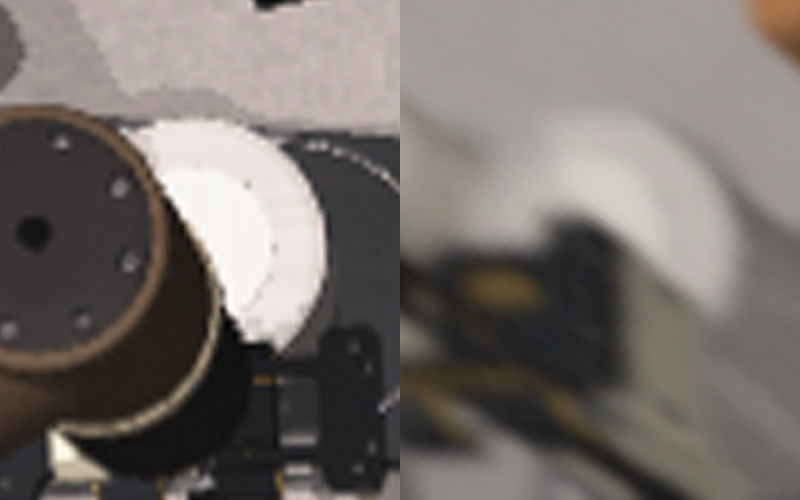

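Request:
jog_arm(
  moves=[
    [[0, 0, 0], 0, 1.5],
    [[0, 0, 0], 0, 1.5],
  ],
  newtons=5,
)

```text
time_s: 11.7
tcp_pos: [0.493, 0.0601, 0.0736]
eef_rot: [-180.0, 0.0, 2.4]
contact_force: [-2.2, -1.0, -1.3]
gripper_width: 0.0198
gripper_force: 5.0
```

Request:
jog_arm(
  moves=[
    [[0, 0, 0], 0, 2.2],
    [[0, 0, 0], 0, 3],
    [[0, 0, 0], 0, 5],
    [[0, 0, 0], 0, 6],
    [[0, 0, 0], 0, 6],
    [[0, 0, -3], 0, 6],
    [[0, 0, -5], 0, 6],
    [[0, 0, -6], 0, 6],
    [[0, 0, 0], 0, 6],
  ],
)

```text
time_s: 12.82
tcp_pos: [0.4958, 0.0609, 0.2187]
eef_rot: [-179.8, -0.5, 2.4]
contact_force: [0.2, -0.4, -0.4]
gripper_width: 0.0598
gripper_force: 0.0
```

Request:
jog_arm(
  moves=[
    [[-0.75, 4.5, 0], 0, 6],
    [[-0.75, 4.5, 0], 0, 6],
    [[-0.75, 4.5, 0], 0, 6],
    [[-0.75, 4.5, 0], 0, 6],
    [[-0.75, 4.5, 0], 0, 6],
    [[-0.75, 4.5, 0], 0, 6],
    [[-0.75, 4.5, 0], 0, 6],
    [[-0.75, 4.5, 0], 0, 6],
    [[0, 0, 0], 0, 6],
    [[0, 0, 0], 0, 6],
  ],
)

```text
time_s: 14.08
tcp_pos: [0.4475, -0.3021, 0.2128]
eef_rot: [-180.0, 0.1, 2.3]
contact_force: [-0.1, -0.2, -0.2]
gripper_width: 0.0601
gripper_force: 0.0
```

```bash
python3 - <<'E'
exec(open("s.py").read())
from h import *
a=capture("top");b=capture("side");pickle.dump((a,b),open("c4.pkl","wb"))
for n,c in(("top",a),("side",b)):
    g=cv2.cvtColor(c["pixels"],cv2.COLOR_BGR2GRAY).astype(np.float32)
    def samp(P): return cv2.remap(g,proj(c,P).astype(np.float32)[None],None,cv2.INTER_LINEAR)[0]
    t=np.radians(np.arange(0,360,2))
    def cost(q):
        f=lambda r:samp(np.c_[q[0]+r*np.cos(t),q[1]+r*np.sin(t),np.full(len(t),.115)])
        return -(f(.064)-f(.070)).clip(0,60).mean()
    print(n,sorted((cost((x,y)),x.round(4),y.round(4)) for x in np.arange(.57,.605,.001) for y in np.arange(.04,.085,.001))[:3])
    for r in regions_of(c,"bracket")[:2]:
        m=r["pixels"].astype(np.uint8);k=max(cv2.findContours(m,0,1)[0],key=cv2.contourArea)[:,0]
        print("bracket",r["confidence"],m.sum(),cv2.minAreaRect((unproj(c,k,.018)*1e3).astype(np.float32)))
cv2.imwrite("pics/g4.png",np.hstack([ortho(a,.038,.575,-.12,400,400,.35),ortho(b,.038,.575,-.12,400,400,.35)]))
cv2.imwrite("pics/g5.png",ortho(a,.085,.575,.06,600,500,.45))
E
```

```text
14.075 [ 0.4475 -0.3021  0.2128] [-0.05 -0.19 -0.25] [-0.05  -0.006  0.015] [ -0.87 -39.72  28.22   6.62   0.07   0.04]
top [(np.float32(-43.727448), np.float64(0.586), np.float64(0.063)), (np.float32(-43.622864), np.float64(0.585), np.float64(0.064)), (np.float32(-43.55415), np.float64(0.586), np.float64(0.065))]
side [(np.float32(-11.5606985), np.float64(0.588), np.float64(0.06)), (np.float32(-11.509104), np.float64(0.587), np.float64(0.06)), (np.float32(-11.486941), np.float64(0.588), np.float64(0.059))]
bracket 0.73 185 ((585.4462890625, -113.47816467285156), (50.5012092590332, 73.95874786376953), 86.28706359863281)
bracket 0.15 1000 ((629.5999755859375, 134.00885009765625), (273.0892028808594, 193.58187866210938), 25.9654483795166)
```

View pics/g4.png

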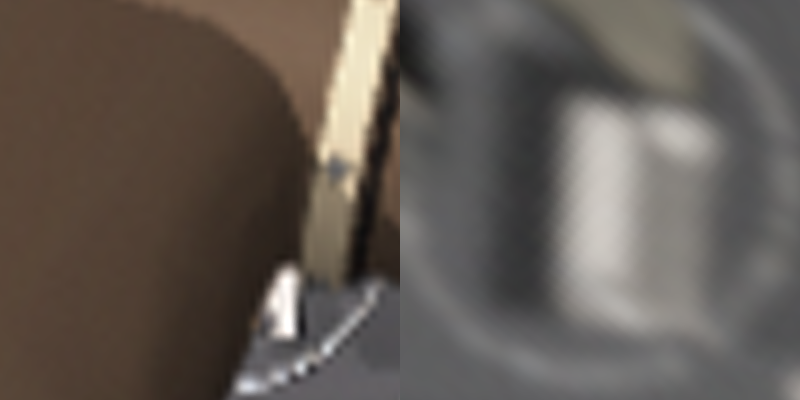

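View pics/g5.png

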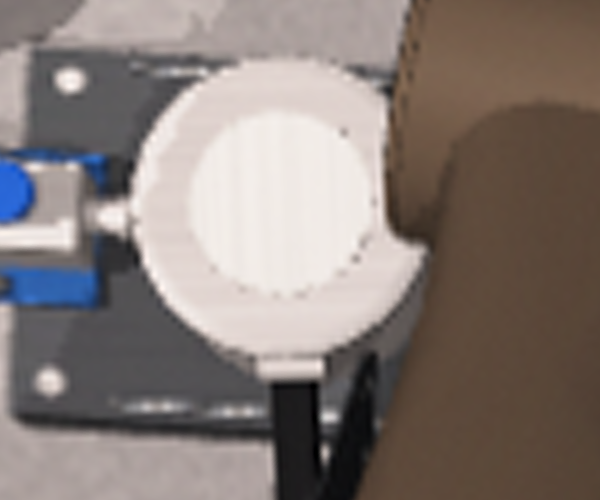

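```bash
python3 - <<'E'
from h import *
a,b=pickle.load(open("c2.pkl","rb"))
for n,c in(("top",a),("side",b)):
    g=cv2.cvtColor(c["pixels"],cv2.COLOR_BGR2GRAY).astype(np.float32)
    def samp(P): return cv2.remap(g,proj(c,P).astype(np.float32)[None],None,cv2.INTER_LINEAR)[0]
    t=np.radians(np.arange(0,360,3))
    def cc(x,y,R):
        f=lambda r:samp(np.c_[x+r*np.cos(t),y+r*np.sin(t),np.full(len(t),.04)])
        return -(f(R)-.5*f(R-.005)-.5*f(R+.005)).clip(-10,40).mean()
    print(n,"circle",sorted((cc(x,y,R),x.round(4),y.round(4),R) for x in np.arange(.56,.59,.001) for y in np.arange(-.135,-.108,.001) for R in(.062,.064,.066,.067,.068,.07,.072))[:3])
    def rect(p,hx,hy,z,d1):
        s=0
        for q0,q1,nn in[((-hx,-hy),(-hx,hy),(-1,0)),((hx,-hy),(hx,hy),(1,0)),((-hx,-hy),(hx,-hy),(0,-1)),((-hx,hy),(hx,hy),(0,1))]:
            L=np.linspace(q0,q1,40)[3:-3];f=lambda d:samp(np.c_[pose(*p,L+np.array(nn)*d),np.full(len(L),z)])
            s+=(f(-d1)-f(d1)).clip(-30,80).mean()
        return -s
    for nm,hx,hy,z,d in(("base",.045,.035,.018,.003),("web",.028,.008,.038,.002)):
        print(nm,sorted((rect((x,y,w),hx,hy,z,d),x.round(4),y.round(4),w) for x in np.arange(.562,.588,.001) for y in np.arange(-.133,-.108,.001) for w in(-7,-6,-5,-4,-3,-2,-1))[:4])
E
```

```text
top circle [(np.float32(-32.48712), np.float64(0.576), np.float64(-0.122), 0.068), (np.float32(-32.42977), np.float64(0.576), np.float64(-0.121), 0.068), (np.float32(-31.971077), np.float64(0.575), np.float64(-0.121), 0.068)]
base [(np.float32(-300.48303), np.float64(0.577), np.float64(-0.121), -3), (np.float32(-300.444), np.float64(0.577), np.float64(-0.121), -2), (np.float32(-300.41104), np.float64(0.577), np.float64(-0.12), -2), (np.float32(-300.40274), np.float64(0.577), np.float64(-0.12), -3)]
web [(np.float32(-154.25327), np.float64(0.585), np.float64(-0.122), -5), (np.float32(-154.02254), np.float64(0.585), np.float64(-0.121), -5), (np.float32(-153.81212), np.float64(0.586), np.float64(-0.122), -5), (np.float32(-153.74196), np.float64(0.585), np.float64(-0.122), -6)]
side circle [(np.float32(-7.135482), np.float64(0.579), np.float64(-0.121), 0.068), (np.float32(-7.0215497), np.float64(0.579), np.float64(-0.121), 0.067), (np.float32(-6.957198), np.float64(0.58), np.float64(-0.12), 0.068)]
base [(np.float32(-76.715904), np.float64(0.582), np.float64(-0.116), -5), (np.float32(-76.71065), np.float64(0.582), np.float64(-0.116), -6), (np.float32(-76.67532), np.float64(0.582), np.float64(-0.117), -5), (np.float32(-76.64023), np.float64(0.582), np.float64(-0.117), -4)]
web [(np.float32(-91.64028), np.float64(0.581), np.float64(-0.118), -7), (np.float32(-91.63037), np.float64(0.581), np.float64(-0.119), -7), (np.float32(-91.615036), np.float64(0.581), np.float64(-0.119), -6), (np.float32(-91.39554), np.float64(0.581), np.float64(-0.119), -5)]
```

Request:
jog_arm(
  moves=[
    [[0, 0, 0], 6.3, 2.4],
    [[2.33, -3.8, 0], 0, 2.4],
    [[2.33, -3.8, 0], 0, 2.4],
    [[2.33, -3.8, 0], 0, 2.4],
    [[2.33, -3.8, 0], 0, 2.4],
    [[2.33, -3.8, 0], 0, 2.4],
    [[0, 0, 4], 0, 2.4],
    [[0, 0, 4], 0, 2.4],
    [[0, 0, 4], 0, 2.4],
    [[0, 0, 0], 0, 2.4],
    [[0, 0, 0], 0, 2.4],
  ],
)

```text
time_s: 15.65
tcp_pos: [0.5783, -0.1203, 0.0951]
eef_rot: [180.0, -0.1, -3.9]
contact_force: [-1.1, 0.1, 0.5]
gripper_width: 0.0236
gripper_force: 0.0
```

Request:
jog_arm(
  moves=[
    [[0, 0, 2], 0, 2.4],
    [[0, 0, 2], 0, 2.4],
    [[0, 0, 0.7], 0, 2.4],
    [[0, 0, 0.5], 0, 2.4],
    [[0, 0, 0], 0, 2.4],
  ],
)

```text
time_s: 16.27
tcp_pos: [0.5777, -0.1206, 0.0423]
eef_rot: [-180.0, -0.1, -3.9]
contact_force: [-0.7, 1.0, 0.2]
gripper_width: 0.0238
gripper_force: 0.0
```

Request:
jog_arm(
  moves=[
    [[0, 0, 0.4], 0, 2.4],
    [[0, 0, 0.4], 0, 2.4],
    [[0, 0, 0], 0, 2.4],
  ],
)

```text
time_s: 16.65
tcp_pos: [0.577, -0.1207, 0.0332]
eef_rot: [180.0, 0.0, -3.9]
contact_force: [-0.0, 0.2, -0.1]
gripper_width: 0.024
gripper_force: 0.0
```

Request:
jog_arm(
  moves=[
    [[0, 0, 0.4], 0, 2.4],
    [[0, 0, 0.4], 0, 2.4],
    [[0, 0, 0], 0, 2.4],
  ],
)

```text
time_s: 17.02
tcp_pos: [0.5769, -0.1207, 0.0251]
eef_rot: [180.0, 0.0, -3.9]
contact_force: [-0.6, 0.4, -0.0]
gripper_width: 0.0244
gripper_force: 0.0
```

Request:
jog_arm(
  moves=[
    [[0, 0, 0.2], 0, 2.4],
    [[0, 0, 0.15], 0, 2.4],
    [[0, 0, 0], 0, 2.4],
    [[0, 0, 0], 0, 1.7],
    [[0, 0, 0], 0, 1.2],
    [[0, 0, 0], 0, 1.2],
    [[0, 0, 0], 0, 1.2],
    [[0, 0, 0], 0, 1.2],
  ],
  newtons=25,
)

```text
time_s: 18.02
tcp_pos: [0.5772, -0.1207, 0.0221]
eef_rot: [180.0, -0.0, -3.9]
contact_force: [-0.7, -1.1, 0.2]
gripper_width: 0.0157
gripper_force: 25.0
```

Gripped the web at 15.7 mm. Lift slowly.

Request:
jog_arm(
  moves=[
    [[0, 0, -0.3], 0, 1.2],
    [[0, 0, -0.6], 0, 1.2],
    [[0, 0, -1], 0, 1.2],
    [[0, 0, -1.5], 0, 1.2],
    [[0, 0, -2.5], 0, 1.2],
    [[0, 0, -3], 0, 1.2],
    [[0, 0, -3], 0, 1.2],
    [[0, 0, 0], 0, 1.2],
    [[0, 0, 0], 0, 1.2],
  ],
)

```text
time_s: 19.15
tcp_pos: [0.5768, -0.1205, 0.1412]
eef_rot: [-180.0, -0.0, -4.0]
contact_force: [-0.1, 0.5, -3.0]
gripper_width: 0.0158
gripper_force: 25.0
```

```bash
python3 - <<'E'
exec(open("s.py").read())
from h import *
a=capture("top");b=capture("side")
for n,c in(("top",a),("side",b)):
    for r in regions_of(c,"bracket")[:2]:
        print(n,r["confidence"],r["pixels"].sum(),r["pixel"],"expected",proj(c,[[.577,-.121,.13]]))
E
```

```text
19.15 [ 0.5768 -0.1205  0.1412] [-0.08  0.53 -3.  ] [-0.004  0.045 -0.014] [ 4.000e-02 -5.208e+01  2.777e+01  6.670e+00  1.000e-01 -0.000e+00]
top 0.69 234 [313.7, 187.9] expected [[313.9530374  174.57789206]]
side 0.5 305 [336.6, 173.4] expected [[339.1281524  170.20931835]]
```

Request:
jog_arm(
  moves=[
    [[0, 0, 0], -10.2, 1.2],
    [[0, 0, 0], -10.3, 1.2],
    [[-2, 2, 0], 0, 1.2],
    [[-3.1, 3, 0], 0, 1.2],
    [[-3.6, 3.5, 0], 0, 1.2],
    [[-3.6, 3.5, 0], 0, 1.2],
    [[-3.6, 3.5, 0], 0, 1.2],
    [[-3.1, 3, 0], 0, 1.2],
    [[-2.1, 2, 0], 0, 1.2],
    [[0, 0, 0], 0, 1.2],
    [[0, 0, 0], 0, 1.2],
  ],
)

```text
time_s: 20.72
tcp_pos: [0.4333, -0.3771, 0.1405]
eef_rot: [-180.0, 0.0, 16.5]
contact_force: [0.4, 0.7, -1.6]
gripper_width: 0.0156
gripper_force: 25.0
```

```bash
python3 - <<'E'
exec(open("s.py").read())
from h import *
s=get_state();print(s["eef_rot"])
b=capture("side");a=capture("top");pickle.dump((a,b),open("c5.pkl","wb"))
for n,c in(("side",b),("top",a)):
    print(n,[(r["confidence"],r["pixels"].sum(),r["pixel"]) for r in regions_of(c,"bracket")[:2]],proj(c,[[.433,-.377,.1235],[.433,-.377,.1315]]))
    g=cv2.cvtColor(c["pixels"],cv2.COLOR_BGR2GRAY).astype(np.float32)
    def samp(P): return cv2.remap(g,proj(c,P).astype(np.float32)[None],None,cv2.INTER_LINEAR)[0]
    for r in regions_of(c,"bracket")[:1]:
        m=r["pixels"].astype(np.uint8);k=max(cv2.findContours(m,0,1)[0],key=cv2.contourArea)[:,0]
        h=proj(c,np.c_[pose(.433,-.377,16.5,[[-.045,-.035],[.045,-.035],[.045,.035],[-.045,.035]]),np.full(4,.131)])
        print("mask bbox",k.min(0),k.max(0),"model",h.round(1).tolist(),proj(c,np.c_[pose(.433,-.377,16.5,[[-.045,-.035],[.045,-.035],[.045,.035],[-.045,.035]]),np.full(4,.123)]).round(1).tolist())
E
```

```text
20.725 [ 0.4333 -0.3771  0.1405] [ 0.36  0.72 -1.58] [ 0.02  -0.034 -0.022] [-7.600e-01 -4.858e+01  2.662e+01  6.390e+00  2.000e-02  2.000e-02]
[-1.79961655e+02  3.81016244e-02  1.65328183e+01]
side [(0.76, np.int64(446), [357.3, 228.6])] [[357.7918379  228.03808188]
 [357.8717833  225.7412771 ]]
mask bbox [340 218] [376 239] model [[359.9, 239.2], [377.3, 222.0], [355.9, 213.4], [338.0, 229.8]] [[359.9, 241.6], [377.2, 224.3], [355.9, 215.7], [338.0, 232.1]]
top [(0.47, np.int64(147), [403.6, 239.4]), (0.32, np.int64(604), [356.3, 130.8])] [[400.73782146 225.09877413]
 [401.16477631 224.70654523]]
mask bbox [393 232] [416 243] model [[417.2, 236.5], [408.1, 206.8], [385.2, 213.1], [394.0, 242.9]] [[416.7, 236.8], [407.7, 207.3], [384.8, 213.5], [393.6, 243.2]]
```

Request:
jog_arm(
  moves=[
    [[0, 0, 2], 0, 1.2],
    [[0, 0, 3], 0, 1.2],
    [[0, 0, 3], 0, 1.2],
    [[0, 0, 2], 0, 1.2],
    [[0, 0, 1], 0, 1.2],
    [[0, 0, 0.6], 0, 1.2],
    [[0, 0, 0], 0, 1.2],
    [[0, 0, 0], 0, 1.2],
  ],
)

```text
time_s: 22.02
tcp_pos: [0.434, -0.3775, 0.0258]
eef_rot: [179.9, -0.1, 16.6]
contact_force: [0.1, 0.9, -2.1]
gripper_width: 0.016
gripper_force: 25.0
```

Request:
jog_arm(
  moves=[
    [[0, 0, 0.2], 0, 1.2],
    [[0, 0, 0.15], 0, 1.2],
    [[0, 0, 0], 0, 1.2],
  ],
)

```text
time_s: 22.4
tcp_pos: [0.4334, -0.3773, 0.0215]
eef_rot: [-180.0, 0.0, 16.6]
contact_force: [-0.1, 0.5, -2.2]
gripper_width: 0.0159
gripper_force: 25.0
```

```bash
python3 s.py
```

```text
22.4 [ 0.4334 -0.3773  0.0215] [-0.12  0.51 -2.22] [-0.036  0.003  0.01 ] [ 1.000e-02 -5.429e+01  2.102e+01  5.020e+00  7.000e-02 -0.000e+00]
```

Request:
jog_arm(
  moves=[
    [[0, 0, 0.15], 0, 1.2],
    [[0, 0, 0.15], 0, 1.2],
    [[0, 0, 0.1], 0, 1.2],
    [[0, 0, 0], 0, 1.2],
  ],
)

```text
time_s: 22.9
tcp_pos: [0.4333, -0.3773, 0.0174]
eef_rot: [-180.0, 0.0, 16.6]
contact_force: [-1.6, -0.8, -2.8]
gripper_width: 0.016
gripper_force: 25.0
```

```bash
python3 s.py
```

```text
22.9 [ 0.4333 -0.3773  0.0174] [-1.62 -0.77 -2.84] [-0.078 -0.027 -0.032] [  0.   -54.44  20.78   4.96   0.06  -0.  ]
```

Request:
jog_arm(
  moves=[
    [[0, 0, 0.1], 0, 1.2],
    [[0, 0, 0], 0, 1.2],
  ],
)

```text
time_s: 23.15
tcp_pos: [0.4334, -0.3773, 0.0165]
eef_rot: [-180.0, 0.0, 16.6]
contact_force: [0.3, 1.0, -2.4]
gripper_width: 0.0156
gripper_force: 25.0
```

```bash
python3 s.py
```

```text
23.15 [ 0.4334 -0.3773  0.0165] [ 0.28  1.01 -2.45] [-0.051  0.003 -0.034] [  0.   -54.52  20.76   4.96   0.06  -0.  ]
```

Request:
jog_arm(
  moves=[
    [[0, 0, 0.06], 0, 1.2],
    [[0, 0, 0], 0, 1.2],
  ],
)

```text
time_s: 23.4
tcp_pos: [0.4335, -0.3773, 0.0161]
eef_rot: [180.0, -0.0, 16.6]
contact_force: [0.1, 0.1, 0.2]
gripper_width: 0.0157
gripper_force: 25.0
```

```bash
python3 s.py
```

```text
23.4 [ 0.4335 -0.3773  0.0161] [0.09 0.06 0.22] [0.124 0.157 0.038] [ -0.07 -53.51  20.53   4.86   0.25   0.  ]
```

Request:
jog_arm(
  moves=[
    [[0, 0, 0.05], 0, 1.2],
    [[0, 0, 0], 0, 1.2],
  ],
)

```text
time_s: 23.65
tcp_pos: [0.4335, -0.3773, 0.0161]
eef_rot: [180.0, -0.0, 16.6]
contact_force: [-2.4, 3.1, 6.7]
gripper_width: 0.0157
gripper_force: 25.0
```

```bash
python3 s.py
```

```text
23.65 [ 0.4335 -0.3773  0.0161] [-2.4   3.15  6.72] [ 0.792  0.617 -0.001] [-3.000e-01 -5.079e+01  2.019e+01  4.700e+00  9.300e-01  1.000e-02]
```

Request:
jog_arm(
  moves=[
    [[0, 0, -0.05], 0, 1.2],
    [[0, 0, 0], 0, 1.8],
    [[0, 0, 0], 0, 2.5],
    [[0, 0, 0], 0, 3.5],
    [[0, 0, 0], 0, 3.5],
    [[0, 0, -1], 0, 3.5],
    [[0, 0, -3], 0, 3.5],
    [[0, 0, -5], 0, 3.5],
    [[0, 0, -6], 0, 3.5],
    [[0, 0, -5], 0, 3.5],
  ],
  newtons=5,
)

```text
time_s: 24.9
tcp_pos: [0.4335, -0.3775, 0.2194]
eef_rot: [179.9, -0.1, 16.6]
contact_force: [1.8, -0.1, 0.3]
gripper_width: 0.0349
gripper_force: 0.0
```

Request:
jog_arm(
  moves=[
    [[-4, 1.5, 0], 0, 3.5],
    [[-4, 1.5, 0], 0, 3.5],
    [[-4, 1.5, 0], 0, 3.5],
    [[-4, 1.5, 0], 0, 3.5],
    [[-4, 1.5, 0], 0, 3.5],
    [[-4, 1.5, 0], 0, 3.5],
    [[-3, 1, 0], 0, 3.5],
    [[0, 0, 0], 0, 3.5],
    [[0, 0, 0], 0, 3.5],
  ],
)

```text
time_s: 26.02
tcp_pos: [0.2031, -0.55, 0.2164]
eef_rot: [180.0, -0.0, 16.5]
contact_force: [0.2, 0.1, 0.5]
gripper_width: 0.0351
gripper_force: 0.0
```

```bash
python3 - <<'E'
exec(open("s.py").read())
from h import *
a=capture("top");b=capture("side");pickle.dump((a,b),open("c6.pkl","wb"))
for n,c in(("top",a),("side",b)):
    g=cv2.cvtColor(c["pixels"],cv2.COLOR_BGR2GRAY).astype(np.float32)
    def samp(P): return cv2.remap(g,proj(c,P).astype(np.float32)[None],None,cv2.INTER_LINEAR)[0]
    t=np.radians(np.arange(0,360,2))
    def cost(q):
        f=lambda r:samp(np.c_[q[0]+r*np.cos(t),q[1]+r*np.sin(t),np.full(len(t),.115)])
        return -(f(.064)-f(.070)).clip(0,60).mean()
    print(n,sorted((cost((x,y)),x.round(4),y.round(4)) for x in np.arange(.57,.605,.001) for y in np.arange(.04,.085,.001))[:3])
    # plate centreline x offset near pot
    for r in regions_of(c,"bracket")[:1]:
        m=r["pixels"].astype(np.uint8);k=max(cv2.findContours(m,0,1)[0],key=cv2.contourArea)[:,0]
        print("bracket",r["confidence"],m.sum(),cv2.minAreaRect((unproj(c,k,.012)*1e3).astype(np.float32)))
    for r in regions_of(c,"tray")[:2]:
        m=r["pixels"].astype(np.uint8);k=max(cv2.findContours(m,0,1)[0],key=cv2.contourArea)[:,0]
        print("tray",r["confidence"],cv2.minAreaRect((unproj(c,k,.024)*1e3).astype(np.float32)))
    for r in regions_of(c,"clamp")[:1]: print("clamp",r["confidence"],r["pixel"])
E
```

```text
26.025 [ 0.2031 -0.55    0.2164] [0.25 0.07 0.51] [-0.027  0.014  0.028] [-7.300e-01 -4.622e+01  2.842e+01  6.660e+00 -2.000e-02  3.000e-02]
top [(np.float32(-55.74833), np.float64(0.586), np.float64(0.062)), (np.float32(-55.467827), np.float64(0.587), np.float64(0.062)), (np.float32(-55.285942), np.float64(0.587), np.float64(0.063))]
bracket 0.88 675 ((431.062744140625, -375.5699768066406), (93.04035186767578, 75.66842651367188), 15.565930366516113)
tray 0.72 ((429.42327880859375, -377.28887939453125), (157.90255737304688, 127.99840545654297), 16.51626205444336)
tray 0.58 ((160.77125549316406, -454.20172119140625), (31.01273536682129, 58.967803955078125), 18.732425689697266)
clamp 0.65 [217.8, 174.4]
side [(np.float32(-13.420573), np.float64(0.587), np.float64(0.06)), (np.float32(-13.32456), np.float64(0.588), np.float64(0.061)), (np.float32(-13.305702), np.float64(0.587), np.float64(0.061))]
tray 0.72 ((209.3931884765625, -419.2331237792969), (166.92027282714844, 134.8939208984375), 13.62600040435791)
tray 0.66 ((437.6806945800781, -422.9228515625), (168.89535522460938, 59.2083854675293), 15.399322509765625)
clamp 0.66 [288.1, 146.4]
```

```bash
python3 -c "
from plant import *
print(close_job())"
```

```text
the job is handed in; nothing more can be done
None
```

The job is handed in at about 26 s of the 67 s allowed, with no verdict returned. The pot is parked about 1 mm off the lane's centre, pressing the stop in by an estimated 4–5 mm of its 8 mm. The bracket sits flat, within about 2 mm of the tray's middle, and I didn't touch anything else.

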